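# Angle gauge on the tilted table of a bench belt sander

### The job

The belt sander has just had a new belt: push its blue side guard door shut until it seats home on its spring catch. Then pick up the orange angle gauge and hold it with its base flush on the sloping work table, near the middle, its 60 mm width running straight up the slope, pressed down with light steady pressure (about 10 N) so that I can read it and lock the table; do not push the table out of its setting, and leave the other things on the bench alone. Finish still gripping the gauge and pressing it on the table: do not let go.

Things in the scene. Friction and masses are not known exactly. Their poses are not given: they have to be found in the camera images.
- sander: Belt sander bolted to the bench: grey belt case (x 15 to 180, y -27 to 33, top at z 331 mm), upright 25 mm brown belt at its front, dark motor on its right (to y -190, 190 mm high). Origin: on the bench under the belt's front run; x from the belt to the machine's back, y to its left (door side), z up. Its front, with the table, faces roughly the robot; place and yaw vary.
- worktable: Aluminium work table, 125 (x) by 150 (y) by 10 mm, before the belt, tilted down at the front by 0.2 to 0.5 rad (varies). Origin: centre of its flat top face, 125 to 150 mm above the bench; x up the slope to the belt (rear edge at +62.5 mm, belt 6 mm or more behind it), y level, z square out of the face. Its tilt is held by friction only: a hard push (over 30 N at the front edge) slips it.
- guard_door (a joint): Opening angle (rad) of the blue guard door on the left of the belt case; 0 = shut and seated, starts at 0.5 to 0.9. Swings freely on the upright hinge at its rear edge down to 0.09, where the catch's spring ball resists (5 to 10 N at the front edge); below 0.035 the ball snaps over and pulls it to 0 on its stop.
- door_push (a point): Point on the door's outer face near its free front edge: 145 mm from the hinge, 20 mm from the free edge, 276 mm above the bench, 53 mm below the door's top. Flat panel 163 long, 298 high, 6 mm thick. x from the free edge to the hinge, y out of the outer face, z up. A small black pull knob stands 24 mm out of the panel 95 mm below this point.
- door_hinge (a point): Point on the door's upright hinge line, in the plane of the outer face, 276 mm above the bench; axes as door_push. Opening turns the free edge out to the machine's left; shutting turns the door anticlockwise seen from above.
- angle_gauge: Orange digital angle gauge, a block 60 mm wide (x), 34 mm thick (y), 60 mm high (z), about 0.17 kg, display on one 60 x 60 face (+y). Stands on its flat base on the bench, to the right of the sander. Origin: centre of its base; z up. Grip it across its 34 mm thickness. It measures slope in its own x-z plane; which way the display faces does not matter.
- spray_can: Spray can, 60 mm across, 150 mm tall, standing on the bench; leave it alone. Origin: centre of its foot.
- tumbler: Dark blue drinking tumbler, 72 mm across, 160 mm tall, standing on the bench; leave it alone. Origin: centre of its foot.
- socket: Dark steel impact socket, 38 mm across, 55 mm tall, standing on the bench; leave it alone. Origin: centre of its foot.
Things that resemble listed ones, but are neither listed nor needed, are in the scene too. What is meant by the angle_gauge is not green or pink, and is the larger of those in its own colour.

How it is judged:
By the outcome, as a careful person would: the job done as asked, in the order asked, and still so for the second after the job is handed in, while the arm keeps its last pose, push and grip.
It also fails if it takes over 69 s, if anything falls off the work surface, if the arm or the gripper's body presses on something with over 40 N, if the wrist force passes 120 N, or if a joint passes its speed limit or range.

### The arm

A 6-joint arm with a two-finger parallel gripper is mounted at the origin on the work surface. World frame = base frame: x ahead of the robot, y to its left, z up, the work surface at z = 0. Lengths are in mm, angles in rad, forces in N, time in s.
With the tool pointing down it reaches from about 250 to 775 mm from the base axis. Payload 4 kg.
Tool frame: the origin (TCP) lies at the very end of the fingers, on their centre line; the grasp point (between the pads) lies robot.pinch_z behind it (robot.pinch_z is the distance from the TCP to the grasp point, in mm); z points along the fingers, y is the line along which they close (so a half turn about z gives the same grasp; the last joint's range is limited). The gripper opens to 85 mm and grips with 20 to 120 N. Pads are 22 mm wide; open, the fingers measure 114 mm over their backs; the gripper's body (76 mm by 85 mm) begins 54 mm behind the grasp point. The pads swing forward as they close: fully open they stand 13 mm farther back than shut.
Start: joints at [1.144, 0.087, 1.371, -0, 1.684, -0.103], TCP at [175.005, 521.435, 192.141] pointing down, gripper open.
Joint ranges: [-3.1, 3.1], [-0.76, 2.03], [0.27, 2.55], [-1.08, 4.22], [0.17, 2.65], [-2.57, 2.57]. Speed limits (rad/s): [2.79, 2.79, 3.14, 3.14, 3.14, 3.14].

### API

Orientations are given as a rotation vector (axis times angle).
In Python, from station import robot gives the robot as it stands.
- The arm moves only by the shell command python3 -m creep 'ROWS'. ROWS is JSON, a list of rows, each a list of 5 numbers: the opening, from 0 (shut) to 1 (fully open), then the shift along the world's x, y, z in mm, then the turn about the world's z in rad. A call has 1 to 20 rows; each row shifts and turns the commanded pose from where the row before left it; what a row does not reach is not made up. A row lasts 1/10 s, in which the tool goes at most 50 mm and 8.59 degrees, less where a joint would pass 70% of its speed; a pose out of reach is approached as far as the arm can. A call is refused whole if a number of a shift passes 50 or a number of a turn 0.15, either way. A call with a gripper value outside its range is refused whole. The fingers move at their own pace and stop on an object; the grip force is fixed at half the most. Time passes only in rows, so rows that do not move let the fingers close. It gives the time, the measured TCP pose, the force, the opening and the grip force at its end, in the units of the state.
- robot.get_obs(): the state, without advancing time (a new reading comes with each control period).
- robot.read_camera(name): name is "scene" or "top" or "wrist"; returns the picture (384x512x3 uint8, red, green, blue); there is no depth.
- robot.camera_params(name): a dict with "intrinsics" (3x3 intrinsics, pixels), "origin" and "rotation" of the camera in the world; the wrist camera has in their place "tool_from_camera" (4x4, takes a point from camera to tool coordinates, whose origin is the TCP and whose axes are the flange's). Camera axes: x right, y up, looking along -z (the intrinsics and any distortion apply to the point x, -y, -z); pixel columns grow to the right and rows downward; lengths in mm; the calibration is good to about 2 mm. A picture is of the moment at which its call begins: read the wrist's pose just before it. camera_params takes no time and is no camera call.
- robot.sign_off(): hands the job in; it is judged then, once.
The state is a dict: "clock": time; "joint_positions": joint angles; "joint_vel": joint speeds; "joint_torque": joint torques, N m; "ee_pos": TCP position; "tool_rot": TCP orientation; "force": force on the tool from outside, world axes, zero at the start; "wrist_torque": the same for the moment, N m; "grip_width": finger opening in mm; "grasp_force": force on a finger pad.
Only numpy, scipy, OpenCV 4.12 (cv2) and the standard library are available. Lean on these libraries where they do the work, as an engineer would, in place of code of your own. Each camera call takes 0.05 s, during which the arm holds its last target. There are 200 camera calls.

## Working session

There is one attempt and no reset: what is moved stays moved. The work goes in short steps, Python scripts to look and compute and a shell command to move; the robot and the scene stay as the last step left them, time stands still between calls to the robot, and variables do not carry over. Pictures are saved under pics/ and viewed, at most 10 in all, crops included, and the job is handed in when it is done.

```bash
ls; mkdir -p pics; python3 - <<'E'
from station import robot
import cv2,numpy as np
np.set_printoptions(suppress=True,precision=3)
ims=[]
for n in("scene","top"):
    im=robot.read_camera(n);cv2.imwrite(f"pics/{n}0.png",cv2.resize(im[:,:,::-1],(800,600),interpolation=cv2.INTER_CUBIC))
    cv2.imwrite(f"raw_{n}.png",im[:,:,::-1])
    print(n,robot.camera_params(n))
print(robot.camera_params("wrist"));print(robot.get_obs());print(robot.pinch_z)
E
```

```text
pics
scene {'intrinsics': array([[465.894,   0.   , 257.221],
       [  0.   , 465.894, 197.25 ],
       [  0.   ,   0.   ,   1.   ]]), 'origin': array([1393.179,   79.267, 1016.584]), 'rotation': array([0.604, 0.695, 1.596])}
top {'intrinsics': array([[483.763,   0.   , 254.046],
       [  0.   , 483.763, 187.572],
       [  0.   ,   0.   ,   1.   ]]), 'origin': array([ 387.691,  -39.098, 1481.814]), 'rotation': array([ 0.074, -0.101, -1.555])}
{'intrinsics': array([[297.992,   0.   , 259.091],
       [  0.   , 297.992, 191.469],
       [  0.   ,   0.   ,   1.   ]]), 'tool_from_camera': array([[  -0.   ,    0.953,    0.302,   76.242],
       [   1.   ,    0.   ,    0.001,   -0.678],
       [   0.001,    0.302,   -0.953, -180.302],
       [   0.   ,    0.   ,    0.   ,    1.   ]])}
{'clock': 0.1, 'joint_positions': array([ 1.144,  0.088,  1.372,  0.   ,  1.684, -0.103]), 'joint_vel': array([-0.   , -0.002, -0.004,  0.001,  0.001, -0.001]), 'joint_torque': array([  0.003, -35.301, -31.422,  -0.   ,   0.008,  -0.   ]), 'ee_pos': array([174.755, 520.916, 191.02 ]), 'tool_rot': array([-0.506, -3.1  ,  0.003]), 'force': array([-1.279,  0.468,  0.329]), 'wrist_torque': array([-0.049, -0.03 ,  0.04 ]), 'grasp_force': 0.0, 'grip_width': 85.14775688961932}
18.700000000000003
```

View pics/scene0.png

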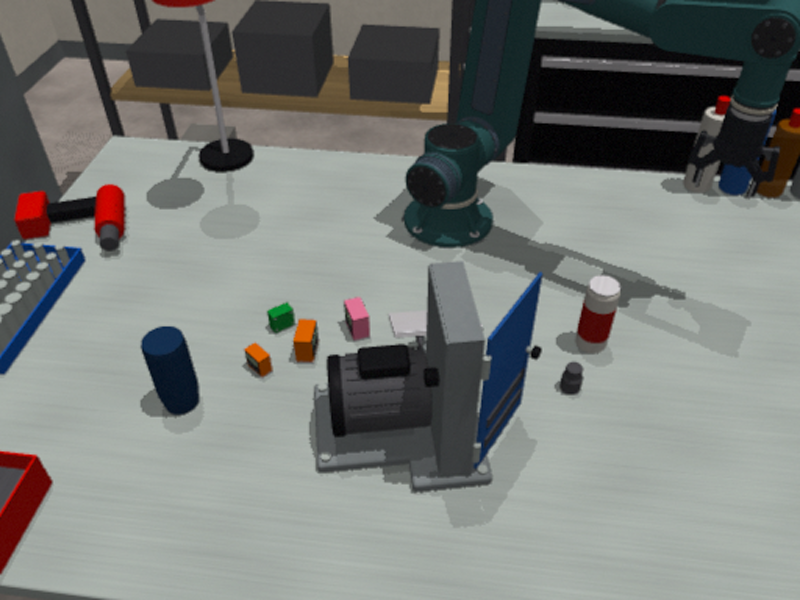

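View pics/top0.png

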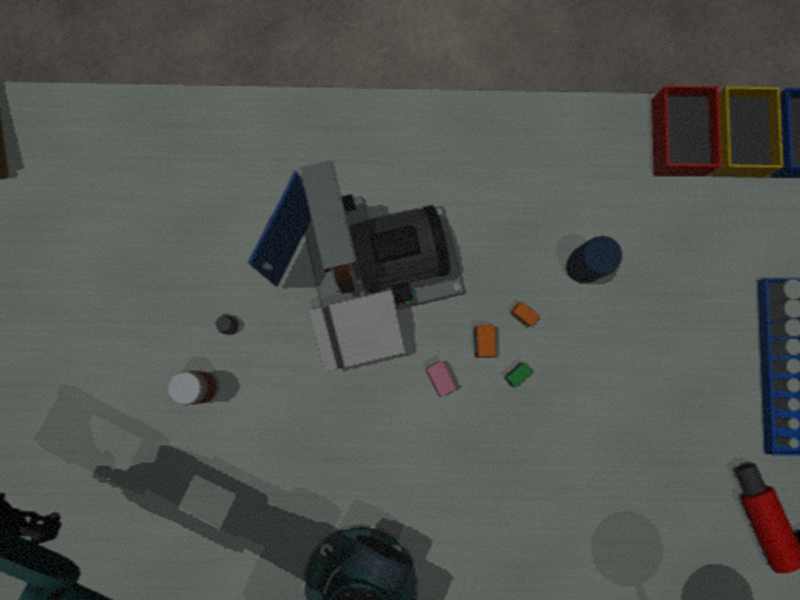

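The scene picture shows the sander with its door open (door top-front at 540,277 and knob at 536,352). The large orange gauge is at (306,340), with a small orange look-alike at (258,360). In the top picture the gauge is at (486,341), the table at (360,330), and the door runs from (298,172) to (265,275). I'll zoom in to get corner pixels.

```bash
cat > h.py <<'E'
import numpy as np,cv2
from scipy.spatial.transform import Rotation as R
from scipy.optimize import least_squares
from station import robot
np.set_printoptions(suppress=True,precision=3)
def cam(n,obs=None):
    p=robot.camera_params(n);K=p["intrinsics"]
    if n=="wrist":
        T=p["tool_from_camera"];Rt=R.from_rotvec(obs["tool_rot"]).as_matrix()
        return K,Rt@T[:3,3]+obs["ee_pos"],Rt@T[:3,:3]
    return K,p["origin"],R.from_rotvec(p["rotation"]).as_matrix()
def proj(c,P):
    K,o,r=c;q=(np.atleast_2d(P)-o)@r*[1,-1,-1];u=q@K.T;return u[:,:2]/u[:,2:]
def ray(c,uv):
    K,o,r=c;d=np.linalg.solve(K,[uv[0],uv[1],1.])*[1,-1,-1];return o,r@d
def onz(c,uv,z):
    o,d=ray(c,uv);return o+d*(z-o[2])/d[2]
def tri(obsv):
    A=np.zeros((3,3));b=np.zeros(3)
    for c,uv in obsv:
        o,d=ray(c,uv);d=d/np.linalg.norm(d);M=np.eye(3)-np.outer(d,d);A+=M;b+=M@o
    X=np.linalg.solve(A,b);return X,[np.linalg.norm(proj(c,X)[0]-uv).round(2) for c,uv in obsv]
E
python3 - <<'E'
import cv2,numpy as np
for n,x,y in(("top",155,100),("scene",150,160)):
    im=cv2.imread(f"raw_{n}.png")[y:y+150,x:x+200].astype(float)
    im=np.clip(255*(im/255)**.7,0,255).astype(np.uint8)
    cv2.imwrite(f"pics/{n}z.png",cv2.resize(im,(800,600),interpolation=cv2.INTER_CUBIC))
E
```

```text
(no output)
```

View pics/topz.png

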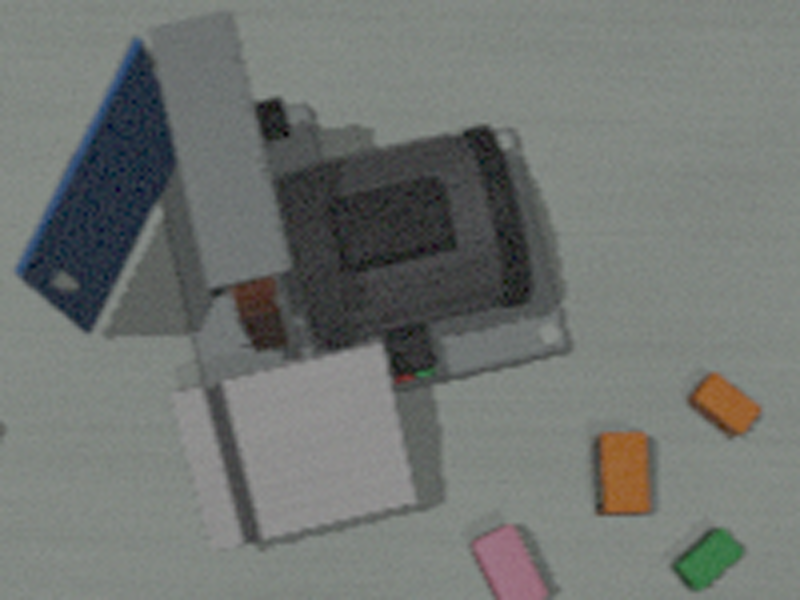

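View pics/scenez.png

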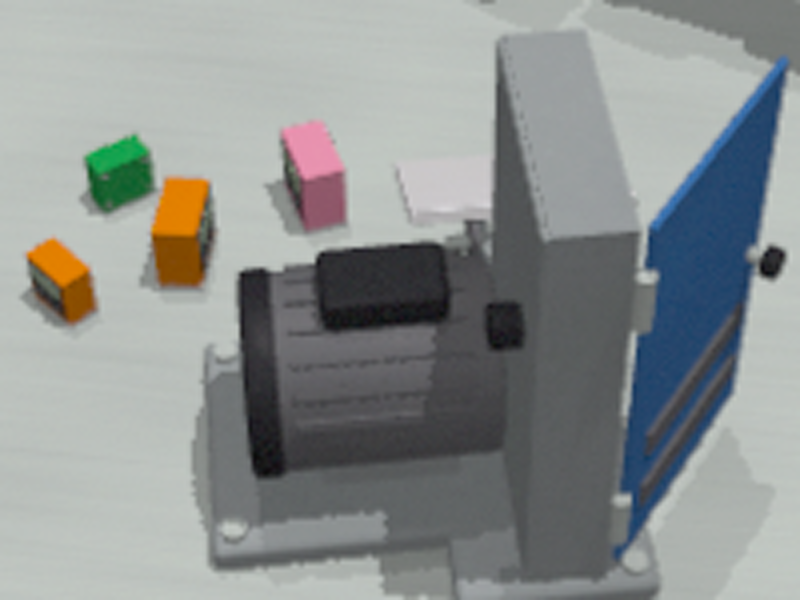

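Top zoom: case top corners are at (212,288), (290,265), (150,28) and (235,12). The door's top edge runs from (135,40) to (17,268). Table corners are (176,392), (386,343), (415,500) and (212,545). The gauge top spans (600–651, 432–513). Scene zoom: door top is at (650,229) and (786,61), case top at (637,232), (545,240), (585,32) and (500,38), gauge top at (168,178), (211,180), (200,228) and (155,228), and table corners at (397,162) and (412,216).

```bash
cat > fit.py <<'E'
from h import *
T,S=cam("top"),cam("scene")
rt=lambda u:np.array([155+(u[0]+.5)/4-.5,100+(u[1]+.5)/4-.5])
rs=lambda u:np.array([150+(u[0]+.5)/4-.5,160+(u[1]+.5)/4-.5])
def model(p):
    x,y,a,hx,hy,th,tx,ty,tz,tl=p
    Rz=R.from_euler('z',a).as_matrix();W=lambda q:Rz@np.array(q,float)+[x,y,0]
    d=lambda l,z:W([hx-l*np.cos(th),hy+l*np.sin(th),z])
    Rt=R.from_euler('y',-tl).as_matrix()
    t=lambda u,v:W(Rt@np.array([u,v,0.])+[tx,ty,tz])
    return [(T,W([15,33,331]),rt((212,288))),(T,W([15,-27,331]),rt((290,265))),(T,W([180,33,331]),rt((150,28))),(T,W([180,-27,331]),rt((235,12))),
     (S,W([180,33,331]),rs((637,232))),(S,W([180,-27,331]),rs((545,240))),(S,W([15,33,331]),rs((585,32))),(S,W([15,-27,331]),rs((500,38))),
     (T,d(0,329),rt((134,40))),(T,d(163,329),rt((17,268))),(S,d(0,329),rs((650,229))),(S,d(163,329),rs((786,61))),
     (T,t(62.5,75),rt((176,392))),(T,t(62.5,-75),rt((386,343))),(T,t(-62.5,-75),rt((415,500))),(T,t(-62.5,75),rt((212,547))),
     (S,t(-62.5,-75),rs((397,162))),(S,t(62.5,-75),rs((412,213)))]
f=lambda p:np.concatenate([proj(c,P)[0]-u for c,P,u in model(p)])
r=least_squares(f,[550,50,-.2,178,40,.7,-75,0,135,.35],loss='soft_l1',x_scale=[10,10,.1,10,10,.1,10,10,10,.1])
p=r.x;print("x y yaw hx hy th tx ty tz tilt\n",p);print(f(p).reshape(-1,2).round(1).tolist())
np.save("fit.npy",p)
x,y,a,hx,hy,th,tx,ty,tz,tl=p
W=lambda q:R.from_euler('z',a).as_matrix()@np.array(q,float)+[x,y,0]
print("hinge",W([hx,hy,276]))
for q in(th,.5,.3,.1,.03,0):print("push",round(q,2),W([hx-145*np.cos(q),hy+145*np.sin(q),276]))
print("table",W([tx,ty,tz]))
top=[(600,432),(651,432),(652,512),(600,512)]
print("gauge top z60:",[onz(T,rt(u),60).round(1).tolist() for u in top])
ts=[(168,178),(211,180),(200,228),(155,228)]
print("gauge scene z60:",[onz(S,rs(u),60).round(1).tolist() for u in ts])
# top face order: scene near = +x
for i,j in((0,2),(1,3),(2,0),(3,1)):pass
print("tri centre",tri([(T,np.mean([rt(u) for u in top],0)),(S,np.mean([rs(u) for u in ts],0))]))
E
python3 fit.py
```

```text
x y yaw hx hy th tx ty tz tilt
 [546.129  24.177   0.24  176.894  35.902   0.686 -76.436   2.652 126.613
   0.498]
[[-2.7, 0.2], [2.3, 0.5], [-1.7, -0.2], [1.1, -1.5], [2.5, -0.1], [-3.4, 0.2], [1.9, -0.7], [-2.6, -0.4], [1.5, -1.5], [-0.3, 0.7], [0.3, 0.2], [0.2, -0.7], [-1.5, -0.2], [-0.7, -0.1], [0.4, 0.3], [-0.2, 0.4], [-0.7, 0.4], [-0.9, -0.2]]
hinge [709.435 101.064 276.   ]
push 0.69 [578.616 163.606 276.   ]
push 0.5 [569.316 138.37  276.   ]
push 0.3 [564.698 109.789 276.   ]
push 0.1 [565.849  80.86  276.   ]
push 0.03 [567.614  70.867 276.   ]
push 0 [568.584  66.627 276.   ]
table [471.25    8.599 126.613]
gauge top z60: [[489.6, -212.9, 60.0], [490.2, -250.7, 60.0], [431.3, -251.3, 60.0], [430.8, -213.0, 60.0]]
gauge scene z60: [[434.3, -247.4, 60.0], [432.3, -215.3, 60.0], [482.1, -212.4, 60.0], [486.3, -244.5, 60.0]]
tri centre (array([ 460.147, -230.705,   61.017]), [np.float64(0.39), np.float64(0.39)])
```

The fit is consistent: hinge distance, heights, gauge top at z 61, and reach all check. I'll approach the door with shut fingers.

```bash
python3 -m creep '[[0,0,0,40,0],[0,0,0,40,0],[0,36,-28,0,0.056],[0,36,-28,0,0.056],[0,36,-28,0,0.056],[0,36,-28,0,0.056],[0,36,-28,0,0.056],[0,36,-28,0,0.056],[0,36,-28,0,0.056],[0,36,-28,0,0.056],[0,36,-28,0,0.056],[0,36,-28,0,0.056],[0,0,0,0,0]]'
```

```text
clock: 1.4
ee_pos: [538.3, 237.1, 269.6]
tool_rot: [0.36, -3.118, 0.004]
force: [0.4, 0.7, -0.6]
grip_width: 0.2
grasp_force: 0.0
```

```bash
python3 -m creep '[[0,22,-22,0,0],[0,22,-23,0,0],[0,-2,-10,0,0],[0,-4,-12,0,0],[0,-4,-12,0,0],[0,-2,-15,0,0],[0,-2,-15,0,0],[0,-1,-15,0,0],[0,-1,-12,0,0],[0,0,0,0,0]]'
```

```text
clock: 2.4
ee_pos: [563.1, 103.4, 272.5]
tool_rot: [-0.366, 3.12, -0.001]
force: [-0.7, 0.1, -0.4]
grip_width: 0.0
grasp_force: 0.0
```

```bash
python3 -m creep '[[0,0,-5,0,0],[0,0,-4,0,0],[0,0,0,0,0]]'; python3 -m creep '[[0,0,-3,0,0],[0,0,-3,0,0],[0,0,0,0,0]]';python3 -m creep '[[0,0,-3,0,0],[0,0,-3,0,0],[0,0,0,0,0]]'
```

```text
clock: 2.7
ee_pos: [563.1, 96.1, 272.0]
tool_rot: [0.37, -3.12, 0.0]
force: [-0.7, 0.5, -0.4]
grip_width: -0.3
grasp_force: 0.0
clock: 3.0
ee_pos: [563.2, 92.2, 272.1]
tool_rot: [-0.373, 3.118, 0.005]
force: [1.4, 4.3, 0.5]
grip_width: -0.0
grasp_force: 2.2
clock: 3.3
ee_pos: [563.1, 84.9, 272.1]
tool_rot: [-0.372, 3.119, 0.0]
force: [-1.7, -0.7, 0.3]
grip_width: -0.0
grasp_force: 0.0
```

```bash
python3 -m creep '[[0,0,-2,0,0],[0,0,-2,0,0],[0,0,0,0,0]]';python3 -m creep '[[0,0,-2,0,0],[0,0,0,0,0]]'
```

```text
clock: 3.6
ee_pos: [563.0, 81.2, 272.1]
tool_rot: [-0.371, 3.119, 0.003]
force: [1.9, 4.1, -0.8]
grip_width: -0.2
grasp_force: 2.1
clock: 3.8
ee_pos: [563.0, 81.2, 272.2]
tool_rot: [-0.375, 3.118, 0.009]
force: [1.7, 9.2, -0.1]
grip_width: 0.1
grasp_force: 4.4
```

Door motion stopped at y = 81.2 as predicted while the force rose, with a spring bump at 92, so it is seated. I'll retreat, go to above the table and look.

```bash
python3 -m creep '[[0,0,12,0,0],[0,-5,25,0,0],[0,-40,0,10,0],[0,-40,-5,10,0],[1,-40,-15,10,0],[1,-30,-30,0,0],[1,-10,-40,0,0],[1,0,-40,0,0],[1,0,0,0,0],[1,0,0,0,0]]'; cat > look.py <<'E'
import sys;from h import *
n=sys.argv[1];o=robot.get_obs();im=robot.read_camera("wrist")
np.savez(n+".npz",ee_pos=o["ee_pos"],tool_rot=o["tool_rot"])
cv2.imwrite(n+"_raw.png",im[:,:,::-1]);cv2.imwrite(f"pics/{n}.png",cv2.resize(im[:,:,::-1],(800,600),interpolation=cv2.INTER_CUBIC))
print(o["clock"],o["ee_pos"],o["tool_rot"])
E
python3 look.py w1
```

```text
clock: 4.8
ee_pos: [397.7, -15.5, 302.2]
tool_rot: [0.365, -3.12, 0.001]
force: [-0.7, 0.5, 0.1]
grip_width: 84.7
grasp_force: 0.0
4.8 [397.693 -15.488 302.229] [ 0.365 -3.12   0.001]
```

View pics/w1.png

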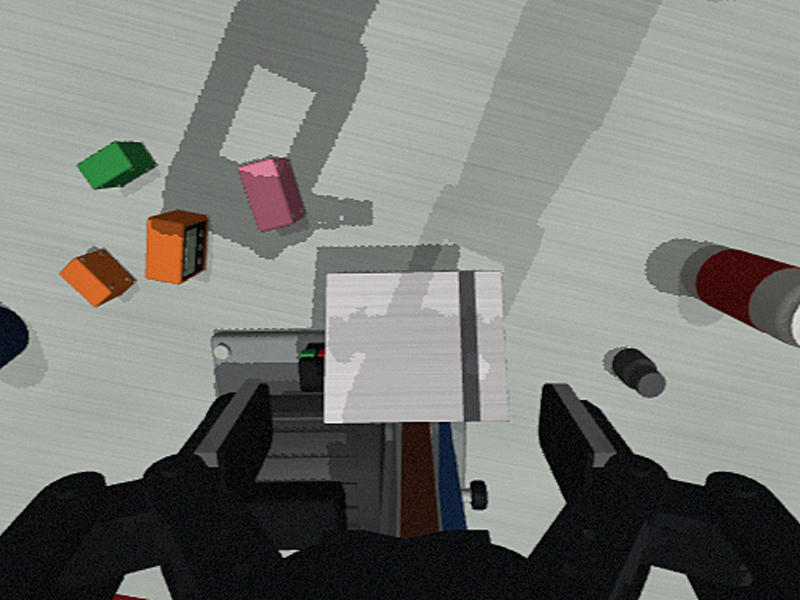

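Wrist view: table corners are at (327,272), (500,270), (508,422) and (325,423), the door is shut flush beside the belt, and the gauge is at (177,246) with its display to the right. I'll refit the table with this view.

```bash
cat > t.py <<'E'
from h import *
T,S=cam("top"),cam("scene");o=np.load("w1.npz");C=cam("wrist",o)
rt=lambda u:np.array([155+(u[0]+.5)/4-.5,100+(u[1]+.5)/4-.5]);rs=lambda u:np.array([150+(u[0]+.5)/4-.5,160+(u[1]+.5)/4-.5])
rw=lambda u:(np.array(u)+.5)/1.5625-.5
def M(p):
    x,y,z,a,tl=p;Q=R.from_euler('z',a)*R.from_euler('y',-tl)
    t=lambda u,v:Q.apply([u,v,0])+[x,y,z]
    A,B,Cc,D=t(62.5,75),t(62.5,-75),t(-62.5,-75),t(-62.5,75)
    return [(T,A,rt((176,392))),(T,B,rt((386,343))),(T,Cc,rt((415,500))),(T,D,rt((212,547))),(S,Cc,rs((397,162))),(S,B,rs((412,213))),
     (C,Cc,rw((327,272))),(C,D,rw((500,270))),(C,A,rw((508,422))),(C,B,rw((325,423)))]
f=lambda p:np.concatenate([proj(c,P)[0]-u for c,P,u in M(p)])
r=least_squares(f,[471,8,127,.24,.4],loss='soft_l1',x_scale=[10,10,10,.1,.1]);print(r.x,f(r.x).reshape(-1,2).round(1).tolist())
J=r.jac;print("sd",np.sqrt(np.diag(np.linalg.inv(J.T@J)))*.7)
E
python3 t.py
```

```text
[470.291   8.474 123.976   0.242   0.489] [[-1.4, 0.2], [-0.8, 0.2], [0.5, 0.7], [-0.0, 0.9], [-0.7, 0.7], [-0.8, 0.5], [-0.2, 0.4], [1.0, 0.7], [0.3, -0.3], [-1.3, -0.1]]
sd [0.623 0.545 1.256 0.005 0.021]
```

```bash
python3 -m creep '[[0.7,10,-36,0,-0.03],[0.7,10,-36,0,-0.03],[0.7,10,-36,0,-0.03],[0.7,10,-36,-10,-0.03],[0.7,11,-36,-30,-0.03],[0.7,11,-35,-30,-0.03],[0.7,0,0,-45,-0.03],[0.7,0,0,-45,0],[0.7,0,0,-40,0],[0.7,0,0,0,0]]'; python3 look.py w2
```

```text
clock: 5.85
ee_pos: [456.0, -225.3, 94.5]
tool_rot: [0.044, -3.128, -0.014]
force: [1.4, -0.3, -0.6]
grip_width: 59.8
grasp_force: 0.0
5.85 [ 455.989 -225.308   94.507] [ 0.044 -3.128 -0.014]
```

View pics/w2.png

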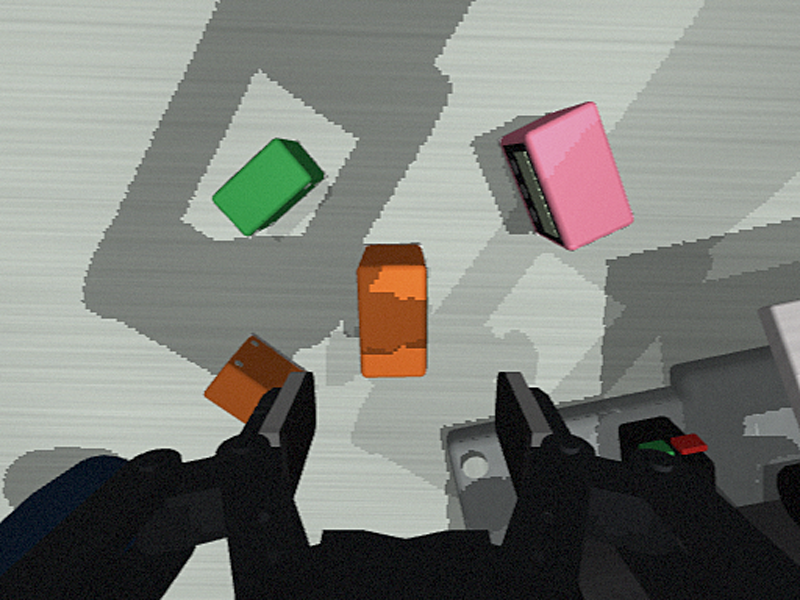

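Top face of the gauge: (358,267), (427,267), (427,376), (362,376), square with the gripper.

```bash
python3 - <<'E'
from h import *
C=cam("wrist",np.load("w2.npz"));rw=lambda u:(np.array(u)+.5)/1.5625-.5
q=[onz(C,rw(u),60) for u in((358,267),(427,267),(427,376),(362,376))];print(np.array(q),np.mean(q,0))
s=onz(C,rw((300,372)),40);print("small orange near corner",s)
E
```

```text
[[ 431.557 -249.24    60.   ]
 [ 430.703 -216.546   60.   ]
 [ 487.493 -214.183   60.   ]
 [ 488.286 -247.275   60.   ]] [ 459.51  -231.811   60.   ]
small orange near corner [ 496.523 -283.185   40.   ]
```

```bash
python3 -m creep '[[0.7,4,-6,-20,0],[0.7,0,0,-30,0],[0.7,0,0,-27,0],[0.7,0,0,0,0]]'; python3 -m creep '[[0,0,0,0,0],[0,0,0,0,0],[0,0,0,0,0],[0,0,0,0,0],[0,0,0,0,0]]'
```

```text
clock: 6.3
ee_pos: [463.7, -234.4, 24.5]
tool_rot: [0.043, -3.139, -0.003]
force: [-0.2, 0.8, -0.6]
grip_width: 59.8
grasp_force: 0.0
clock: 6.8
ee_pos: [464.4, -235.9, 26.0]
tool_rot: [-0.041, 3.14, -0.001]
force: [-1.0, 0.3, 0.4]
grip_width: -0.2
grasp_force: 0.0
```

Unexpected: the fingers closed on nothing. I'll look.

```bash
python3 look.py w3; python3 - <<'E'
from h import *
print(robot.get_obs())
a=cv2.imread("w3_raw.png");b=robot.read_camera("top")[:,:,::-1][150:270,250:410]
b=cv2.resize(b,(512,384),interpolation=cv2.INTER_CUBIC)
cv2.imwrite("pics/c3.png",cv2.resize(np.hstack([a,b]),(800,300)))
E
```

```text
6.8 [ 464.421 -235.856   26.005] [-0.041  3.14  -0.001]
{'clock': 6.85, 'joint_positions': array([-0.579,  0.116,  1.678,  0.   ,  1.347, -2.176]), 'joint_vel': array([-0.   ,  0.005,  0.007,  0.002, -0.003, -0.001]), 'joint_torque': array([  0.021, -33.952, -28.85 ,   0.001,  -0.008,   0.   ]), 'ee_pos': array([ 464.241, -235.747,   25.683]), 'tool_rot': array([-0.041,  3.141, -0.001]), 'force': array([-0.768,  0.396, -1.714]), 'wrist_torque': array([0.046, 0.036, 0.013]), 'grasp_force': 0.0, 'grip_width': 0.3845530894478959}
```

View pics/c3.png

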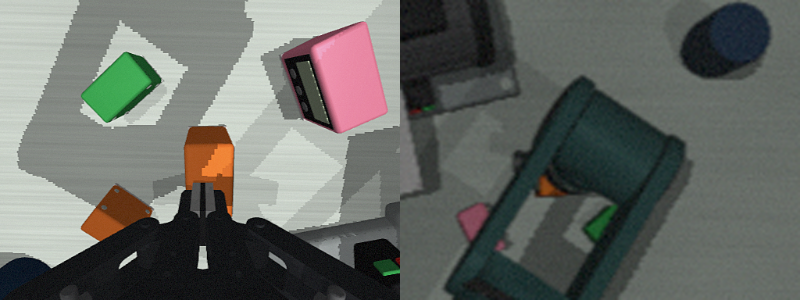

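```bash
python3 - <<'E'
from h import *
from scipy.spatial.transform import Rotation
C2=cam("wrist",np.load("w2.npz"));C3=cam("wrist",np.load("w3.npz"))
rw=lambda u:(np.array(u)+.5)/1.5625-.5
im=cv2.imread("w3_raw.png");hsv=cv2.cvtColor(im,cv2.COLOR_BGR2HSV)
m=((hsv[...,0]<18)&(hsv[...,1]>170)&(hsv[...,2]>60)).astype(np.uint8)
n,l,st,ce=cv2.connectedComponentsWithStats(m);print([s.tolist() for s in st if s[4]>100])
print("tcp px",proj(C3,np.load("w3.npz")["ee_pos"]))
for z in(60,40,0):print(z,[onz(C3,np.array(u),z).round(1).tolist() for u in((237,186),(300,186))])
print(tri([(C2,rw((358,267))),(C3,np.array((237,186)))]),tri([(C2,rw((427,267))),(C3,np.array((300,186)))]))
cv2.imwrite("pics/w3c.png",cv2.resize(im[140:300,150:390],(720,480),interpolation=cv2.INTER_CUBIC))
E
```

```text
[[0, 0, 512, 384, 188554], [236, 162, 63, 116, 4802], [104, 237, 91, 72, 3224]]
tcp px [[260.912 219.851]]
60 [[431.5, -249.2, 60.0], [430.7, -216.9, 60.0]]
40 [[437.5, -250.6, 40.0], [436.6, -213.9, 40.0]]
0 [[449.5, -253.4, 0.0], [448.3, -208.0, 0.0]]
(array([ 431.515, -249.186,   60.088]), [np.float64(0.05), np.float64(0.08)]) (array([ 431.425, -216.429,   57.162]), [np.float64(0.15), np.float64(0.22)])
```

View pics/w3c.png

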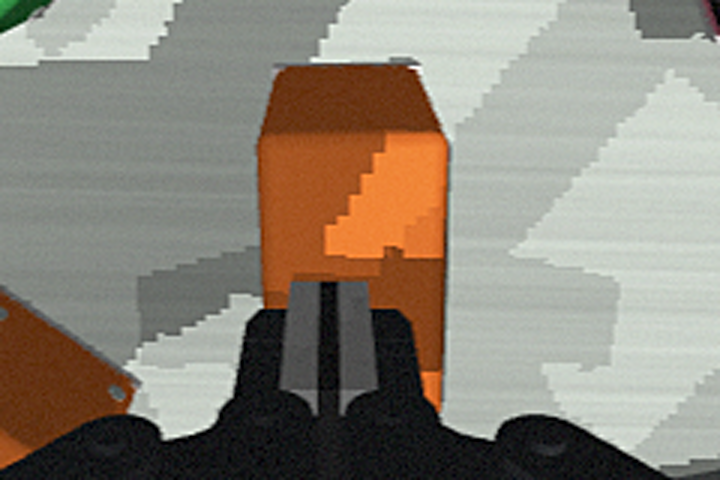

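The shut fingers sit just above the gauge. Their image scale (29 mm spans 55 px, and the 60 mm and 85 mm openings agree) puts the real tips about 35–40 mm behind the reported TCP. The gauge hasn't moved. I'll reopen and descend gently while watching the force.

```bash
python3 -m creep '[[0.7,-4,4,10,0],[0.7,0,0,0,0],[0.7,0,0,0,0],[0.7,0,0,0,0],[0.7,0,0,-10,0],[0.7,0,0,-5,0],[0.7,0,0,-5,0],[0.7,0,0,0,0]]'; python3 -m creep '[[0.7,0,0,-5,0],[0.7,0,0,-5,0],[0.7,0,0,0,0]]';python3 -m creep '[[0.7,0,0,-5,0],[0.7,0,0,0,0]]'
```

```text
clock: 7.7
ee_pos: [459.1, -231.0, 13.6]
tool_rot: [0.041, -3.139, -0.003]
force: [0.6, 0.9, 0.0]
grip_width: 59.8
grasp_force: 0.0
clock: 8.0
ee_pos: [459.4, -231.2, 4.2]
tool_rot: [0.041, -3.14, -0.002]
force: [-0.2, 0.9, 0.2]
grip_width: 60.2
grasp_force: 0.0
clock: 8.2
ee_pos: [459.6, -231.3, -0.5]
tool_rot: [0.041, -3.14, -0.001]
force: [-0.8, -0.3, -0.5]
grip_width: 59.4
grasp_force: 0.0
```

```bash
python3 -m creep '[[0.7,0,0,-5,0],[0.7,0,0,0,0]]'; python3 -m creep '[[0.7,0,0,-5,0],[0.7,0,0,0,0]]';python3 -m creep '[[0.7,0,0,-4,0],[0.7,0,0,0,0]]'
```

```text
clock: 8.4
ee_pos: [459.6, -231.3, -5.6]
tool_rot: [0.041, -3.14, -0.001]
force: [0.2, 0.3, -1.0]
grip_width: 59.8
grasp_force: 0.0
clock: 8.6
ee_pos: [459.5, -231.2, -10.6]
tool_rot: [0.041, -3.14, -0.001]
force: [-0.8, 0.3, 0.2]
grip_width: 60.1
grasp_force: 0.0
clock: 8.8
ee_pos: [459.6, -231.3, -14.5]
tool_rot: [0.041, -3.14, -0.001]
force: [-0.2, 0.6, -0.5]
grip_width: 59.8
grasp_force: 0.0
```

```bash
python3 -m creep '[[0.7,0,0,-3,0],[0,0,0,0,0],[0,0,0,0,0],[0,0,0,0,0],[0,0,0,0,0],[0,0,0,0,0]]'; python3 - <<'E'
from h import *
o=robot.get_obs();C=cam("wrist",o);im=robot.read_camera("wrist");cv2.imwrite("w4_raw.png",im[:,:,::-1])
print(o["grip_width"],o["grasp_force"],o["ee_pos"],o["force"])
E
```

```text
clock: 9.4
ee_pos: [460.1, -231.6, -16.8]
tool_rot: [-0.041, 3.141, -0.0]
force: [-0.7, 0.3, -0.3]
grip_width: 33.1
grasp_force: 59.9
33.071762884895335 59.93732750415802 [ 460.098 -231.618  -16.801] [-0.692  0.296 -0.281]
```

Gripped at 33 mm with 60 N. Now I'll lift, carry it over the table and turn it to the table's yaw.

```bash
python3 -m creep '[[0,0,0,30,0],[0,0,0,50,0],[0,0,0,50,0],[0,0,0,50,0],[0,0,20,22,0],[0,2,37,0,0.036],[0,2,37,0,0.036],[0,2,37,0,0.036],[0,2,37,0,0.036],[0,2,37,0,0.036],[0,2,36,0,0.034],[0,0,0,0,0],[0,0,0,-20,0],[0,0,0,-15,0],[0,0,0,0,0],[0,0,0,0,0]]'
```

```text
clock: 11.05
ee_pos: [471.6, 9.0, 149.8]
tool_rot: [0.375, -3.118, -0.0]
force: [0.6, -0.6, -1.8]
grip_width: 33.8
grasp_force: 60.4
```

```bash
python3 -m creep '[[0,0,0,-10,0],[0,0,0,-8,0],[0,0,0,0,0]]'; for i in 1 2 3; do python3 -m creep '[[0,0,0,-3,0],[0,0,0,0,0]]' | grep -E "ee_pos|force: \["; done
```

```text
clock: 11.35
ee_pos: [471.0, 9.4, 130.6]
tool_rot: [0.376, -3.116, -0.001]
force: [-0.3, 0.6, -2.9]
grip_width: 33.7
grasp_force: 60.4
ee_pos: [471.9, 9.4, 128.9]
force: [0.0, -0.2, -2.6]
ee_pos: [472.6, 9.4, 127.1]
force: [-1.8, 0.8, 1.1]
ee_pos: [472.7, 9.4, 126.8]
force: [-6.2, -0.1, 12.4]
```

```bash
for i in 1 2; do python3 -m creep '[[0,-1.9,-0.5,-0.8,0],[0,-1.9,-0.5,-0.8,0],[0,0,0,0,0]]' | grep -E "ee_pos|tool_rot|force: \["; done
```

```text
ee_pos: [471.4, 8.7, 125.9]
tool_rot: [-0.376, 3.109, -0.001]
force: [0.9, 0.4, 8.8]
ee_pos: [467.3, 7.3, 123.7]
tool_rot: [-0.375, 3.11, -0.002]
force: [-0.6, 0.9, 8.6]
```

```bash
for i in 1 2 3; do python3 -m creep '[[0,0,0,-1.5,0],[0,0,0,0,0],[0,0,0,0,0]]' | grep -E "ee_pos|tool_rot|force: \["; done; python3 look.py w5
```

```text
ee_pos: [467.4, 7.3, 123.6]
tool_rot: [-0.376, 3.11, -0.003]
force: [-3.8, 0.1, 13.5]
ee_pos: [467.4, 7.3, 123.4]
tool_rot: [-0.376, 3.109, -0.003]
force: [-5.3, 0.0, 19.2]
ee_pos: [467.5, 7.2, 123.3]
tool_rot: [-0.376, 3.108, -0.004]
force: [-7.9, 1.0, 24.2]
13.45 [467.508   7.249 123.311] [-0.376  3.108 -0.004]
```

View pics/w5.png

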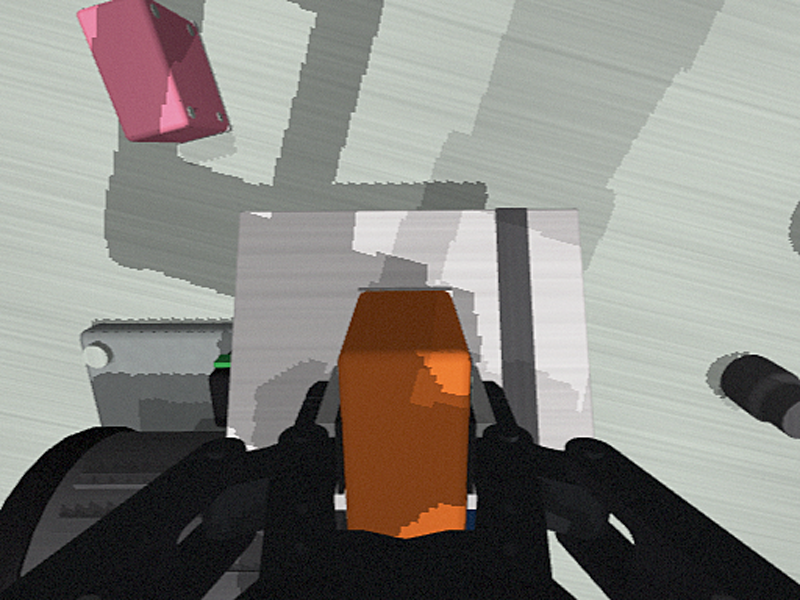

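At 26 N straight down the gauge stays upright in the grip: (340–470, 350–530) is its top face and the near face is (350–470, 290–350). A downhill drag will add friction torque, so I'll try that.

```bash
for i in 1 2 3; do python3 -m creep '[[0,-1.9,-0.5,-1.0,0],[0,0,0,0,0]]' | grep -E "ee_pos|tool_rot|force: \["; done; python3 -c "
from station import robot;print(robot.get_obs()['wrist_torque'])"
```

```text
ee_pos: [467.4, 7.2, 123.1]
tool_rot: [-0.375, 3.103, -0.003]
force: [-5.0, 1.6, 24.2]
ee_pos: [467.4, 7.2, 122.9]
tool_rot: [-0.375, 3.098, -0.002]
force: [-1.8, 2.8, 24.1]
ee_pos: [466.2, 6.3, 122.0]
tool_rot: [-0.375, 3.097, -0.004]
force: [-0.5, 2.0, 23.0]
[ 0.66243906 -0.78331037  0.06648956]
```

Still not pivoting, since the grip friction torque is too high with a 30 mm lever. I'll set the gauge back on its spot and regrip it near its downslope end and high up, which gives a 50 mm lever and a smaller pad contact patch.

```bash
python3 -m creep '[[0,0,0,25,0],[0,0,0,50,0],[0,0,-20,0,-0.034],[0,0,-37,0,-0.036],[0,0,-36,0,-0.036],[0,0,-36,0,-0.036],[0,0,-36,0,-0.036],[0,1,-36,0,-0.036],[0,1,-36,0,0],[0,0,0,-50,0],[0,0,0,-50,0],[0,0,0,-50,0],[0,0,0,-35,0],[0,0,0,0,0],[0,0,0,0,0]]'
```

```text
clock: 15.6
ee_pos: [460.7, -231.0, 2.5]
tool_rot: [0.041, -3.141, -0.001]
force: [0.9, 0.2, -1.5]
grip_width: 33.4
grasp_force: 60.3
```

```bash
python3 -m creep '[[0,0,0,-10,0],[0,0,0,-5,0],[0,0,0,-2.5,0],[0,0,0,0,0]]'; python3 -m creep '[[0,0,0,-1,0],[0.7,0,0,0,0],[0.7,0,0,0,0],[0.7,0,0,0,0],[0.7,0,0,10,0],[0.7,-10,0,10,0],[0.7,-10.5,0,2,0],[0.7,0,0,0,0],[0,0,0,0,0],[0,0,0,0,0],[0,0,0,0,0],[0,0,0,0,0]]'
```

```text
clock: 16.0
ee_pos: [460.9, -231.1, -14.7]
tool_rot: [-0.041, 3.141, -0.0]
force: [0.6, 1.0, -2.9]
grip_width: 33.5
grasp_force: 60.3
clock: 17.2
ee_pos: [440.2, -231.3, 6.1]
tool_rot: [0.041, -3.141, 0.0]
force: [-2.6, -0.6, 3.7]
grip_width: 32.9
grasp_force: 60.3
```

```bash
python3 -m creep '[[0,0,0,30,0],[0,0,0,50,0],[0,0,0,50,0],[0,0,0,50,0],[0,0,20,20,0],[0,2,36,0,0.036],[0,2,36,0,0.036],[0,2,36,0,0.036],[0,2,36,0,0.036],[0,1,36,0,0.036],[0,1,35,0,0.034],[0,0,0,0,0],[0,0,0,-25,0],[0,0,0,-20,0],[0,0,0,0,0],[0,0,0,0,0]]'; for i in 1 2 3; do python3 -m creep '[[0,0,0,-3,0],[0,0,0,0,0]]' | grep -E "ee_pos|force: \["; done
```

```text
clock: 18.8
ee_pos: [449.8, 3.6, 160.3]
tool_rot: [0.375, -3.117, -0.001]
force: [0.5, 0.7, -0.5]
grip_width: 32.5
grasp_force: 60.5
ee_pos: [450.7, 3.6, 158.7]
force: [-0.6, 0.9, -1.4]
ee_pos: [450.2, 3.9, 155.0]
force: [0.0, 0.7, -2.3]
ee_pos: [450.0, 4.0, 151.5]
force: [-0.9, -0.0, -3.2]
```

```bash
for i in 1 2 3 4 5; do python3 -m creep '[[0,-0.7,-0.2,-2,0],[0,0,0,0,0]]' | grep -E "ee_pos|tool_rot|force: \["; done
```

```text
ee_pos: [449.2, 3.8, 149.6]
tool_rot: [0.376, -3.118, -0.0]
force: [0.1, 0.4, -2.1]
ee_pos: [449.2, 3.6, 148.6]
tool_rot: [-0.376, 3.118, 0.0]
force: [-0.3, -0.1, 0.9]
ee_pos: [448.9, 3.4, 147.9]
tool_rot: [-0.376, 3.116, -0.0]
force: [-1.7, 0.7, 5.7]
ee_pos: [448.5, 3.3, 147.3]
tool_rot: [-0.376, 3.114, -0.001]
force: [-4.4, 0.1, 10.0]
ee_pos: [448.2, 3.2, 146.7]
tool_rot: [-0.376, 3.112, -0.001]
force: [-5.6, 0.9, 15.0]
```

```bash
for i in 1 2 3 4; do python3 -m creep '[[0,-1.5,-0.4,-1.7,0],[0,0,0,0,0]]' | grep -E "ee_pos|tool_rot|force: \["; done
```

```text
ee_pos: [446.7, 2.5, 145.1]
tool_rot: [-0.376, 3.112, -0.002]
force: [-6.9, -0.1, 15.0]
ee_pos: [445.3, 1.9, 143.5]
tool_rot: [-0.376, 3.112, -0.003]
force: [-6.4, 0.3, 16.8]
ee_pos: [443.4, 1.3, 141.4]
tool_rot: [-0.376, 3.113, -0.003]
force: [-6.6, -1.0, 14.5]
ee_pos: [441.9, 0.9, 139.6]
tool_rot: [-0.376, 3.113, -0.003]
force: [-6.6, -0.1, 14.6]
```

It is pivoting now: the path is steeper than the slope at about 15 N. I'll continue.

```bash
for i in 1 2 3 4; do python3 -m creep '[[0,-1.2,-0.3,-2,0],[0,0,0,0,0]]' | grep -E "ee_pos|tool_rot|force: \["; done;for i in 1 2 3; do python3 -m creep '[[0,-0.9,-0.2,-2.2,0],[0,0,0,0,0]]' | grep -E "ee_pos|tool_rot|force: \["; done
```

```text
ee_pos: [440.1, 0.5, 137.3]
tool_rot: [-0.376, 3.115, -0.003]
force: [-8.0, 0.0, 14.9]
ee_pos: [438.6, 0.0, 135.2]
tool_rot: [-0.376, 3.116, -0.003]
force: [-9.6, -1.0, 15.6]
ee_pos: [437.1, -0.3, 133.1]
tool_rot: [-0.376, 3.117, -0.003]
force: [-9.7, -1.2, 15.0]
ee_pos: [435.6, -0.7, 130.7]
tool_rot: [-0.376, 3.117, -0.003]
force: [-9.3, -1.6, 13.7]
ee_pos: [434.4, -1.0, 128.4]
tool_rot: [-0.376, 3.118, -0.004]
force: [-10.9, -2.1, 15.0]
ee_pos: [433.0, -1.3, 125.9]
tool_rot: [0.376, -3.118, 0.004]
force: [-11.4, -2.6, 14.1]
ee_pos: [431.8, -1.6, 123.4]
tool_rot: [0.375, -3.117, 0.004]
force: [-11.8, -1.8, 12.5]
```

```bash
for i in 1 2 3 4; do python3 -m creep '[[0,-0.9,-0.2,-1.3,0],[0,0,0,0,0]]' | grep -E "ee_pos|tool_rot|force: \["; done
```

```text
ee_pos: [431.3, -1.7, 122.2]
tool_rot: [0.376, -3.118, 0.004]
force: [-10.8, -2.6, 13.2]
ee_pos: [430.8, -1.8, 121.1]
tool_rot: [-0.376, 3.119, -0.004]
force: [-10.2, -2.0, 13.3]
ee_pos: [430.0, -2.0, 119.5]
tool_rot: [-0.376, 3.118, -0.003]
force: [-9.4, -1.3, 11.1]
ee_pos: [429.6, -2.1, 118.2]
tool_rot: [-0.376, 3.117, -0.003]
force: [-8.8, -2.2, 11.2]
```

```bash
for i in 1 2 3; do python3 -m creep '[[0,-0.7,-0.2,-1.3,0],[0,0,0,0,0]]' | grep -E "ee_pos|tool_rot|force: \["; done; python3 look.py w6
```

```text
ee_pos: [429.1, -2.2, 117.1]
tool_rot: [-0.375, 3.117, -0.003]
force: [-7.5, -2.0, 11.3]
ee_pos: [429.1, -2.2, 116.8]
tool_rot: [-0.375, 3.115, -0.003]
force: [-7.5, -1.6, 14.6]
ee_pos: [429.2, -2.2, 116.7]
tool_rot: [-0.375, 3.113, -0.003]
force: [-9.1, -1.5, 17.9]
24.0 [429.16   -2.232 116.712] [-0.375  3.113 -0.003]
```

The force now rises steeply with no motion at z ≈ 117, so the front edge has landed. I'll check with the camera.

View pics/w6.png

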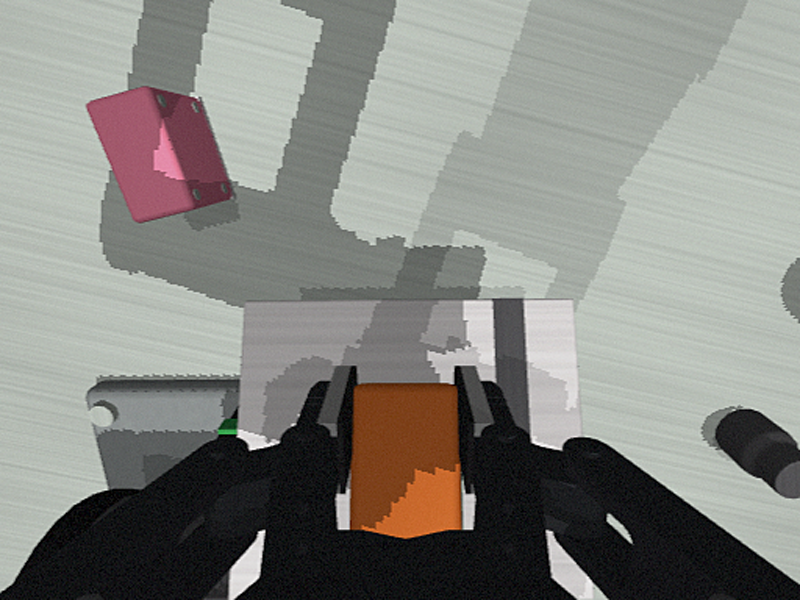

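The gauge is tilted back along the slope: its top is at (353–460, 384–530) and its front face is hidden. Table front corners are at (244,299) and (574,298). I'll compare these with the table model.

```bash
python3 - <<'E'
from h import *
C=cam("wrist",np.load("w6.npz"));C5=cam("wrist",np.load("w5.npz"));rw=lambda u:(np.array(u)+.5)/1.5625-.5
for z,tl in((124,.489),(127,.489),(127,.45),(127,.53)):
    Q=R.from_euler('z',.242)*R.from_euler('y',-tl);t=lambda u,v,w=0:Q.apply([u,v,w])+[470.3,8.5,z]
    print(z,tl,"tab w6",(proj(C,[t(-62.5,-75),t(-62.5,75)])*1.5625).round(0).tolist(),"w5",(proj(C5,[t(-62.5,-75),t(-62.5,75)])*1.5625).round(0).tolist())
    print("  gauge top front edge",[(s,(proj(C,[t(s-30,-17,60),t(s-30,17,60)])*1.5625).round(0).tolist()) for s in(-8,-4,0,4)])
E
```

```text
124 0.489 tab w6 [[245.0, 299.0], [574.0, 299.0]] w5 [[240.0, 210.0], [579.0, 209.0]]
  gauge top front edge [(-8, [[357.0, 342.0], [463.0, 342.0]]), (-4, [[357.0, 354.0], [464.0, 354.0]]), (0, [[356.0, 367.0], [464.0, 367.0]]), (4, [[356.0, 380.0], [464.0, 380.0]])]
127 0.489 tab w6 [[242.0, 301.0], [576.0, 301.0]] w5 [[238.0, 211.0], [581.0, 210.0]]
  gauge top front edge [(-8, [[356.0, 346.0], [464.0, 345.0]]), (-4, [[356.0, 358.0], [465.0, 358.0]]), (0, [[356.0, 371.0], [465.0, 371.0]]), (4, [[355.0, 384.0], [465.0, 384.0]])]
127 0.45 tab w6 [[241.0, 301.0], [578.0, 300.0]] w5 [[235.0, 209.0], [583.0, 208.0]]
  gauge top front edge [(-8, [[355.0, 353.0], [465.0, 353.0]]), (-4, [[355.0, 366.0], [465.0, 366.0]]), (0, [[355.0, 379.0], [466.0, 379.0]]), (4, [[355.0, 392.0], [466.0, 392.0]])]
127 0.53 tab w6 [[244.0, 303.0], [574.0, 302.0]] w5 [[240.0, 213.0], [579.0, 212.0]]
  gauge top front edge [(-8, [[357.0, 338.0], [464.0, 338.0]]), (-4, [[356.0, 351.0], [464.0, 351.0]]), (0, [[356.0, 364.0], [464.0, 363.0]]), (4, [[356.0, 376.0], [465.0, 376.0]])]
```

The table is unmoved (within 1 px), and the gauge is about 4 mm upslope of the middle and aligned. I'll ease the normal force from about 22 N to about 10 N, keeping a slight downhill pull so the base stays flush.

```bash
cat > fz.py <<'E'
from h import *
import time
o=robot.get_obs();F=o["force"]-np.array([-.2,.3,-2.2]);ex=np.array([.971,.24,0]);s,c=np.sin(.489),np.cos(.489)
n=-s*ex+[0,0,c];t=c*ex+[0,0,s];print("Fn",F@n,"Ft up",F@t,o["ee_pos"],o["tool_rot"],o["grip_width"])
E
python3 -m creep '[[0,-0.8,-0.2,1,0],[0,-0.8,-0.2,1,0],[0,0,0,0,0]]' >/dev/null; python3 fz.py; python3 -m creep '[[0,-0.8,-0.2,0.6,0],[0,0,0,0,0]]'>/dev/null; python3 fz.py
```

```text
Fn 8.070174859656126 Ft up 5.09758704724896 [428.75   -2.376 116.674] [-0.375  3.11  -0.002] 32.05498130358538
Fn 6.2867202044863895 Ft up 4.034741401910442 [427.206  -2.692 116.255] [-0.376  3.113 -0.002] 32.40065177644607
```

```bash
python3 -m creep '[[0,0.5,0.1,-1.0,0],[0,0,0,0,0],[0,0,0,0,0]]' >/dev/null; python3 fz.py; python3 -m creep '[[0,0,0,0,0],[0,0,0,0,0]]'>/dev/null; python3 fz.py
```

```text
Fn 12.793746281134698 Ft up 3.523575171566748 [427.014  -2.765 115.766] [-0.376  3.115 -0.002] 32.22125152786709
Fn 12.393597608230985 Ft up 3.454395366302286 [427.021  -2.764 115.748] [-0.376  3.114 -0.002] 32.42465265197011
```

```bash
python3 -m creep '[[0,-0.2,0,0.4,0],[0,0,0,0,0],[0,0,0,0,0],[0,0,0,0,0]]' >/dev/null; python3 fz.py; python3 -m creep '[[0,0,0,0,0],[0,0,0,0,0],[0,0,0,0,0],[0,0,0,0,0],[0,0,0,0,0]]'>/dev/null; python3 fz.py; python3 - <<'E'
from h import *
im=robot.read_camera("wrist");a=cv2.imread("w6_raw.png")[:,:,::-1]
d=np.abs(im.astype(int)-a).max(2);print(robot.get_obs()["clock"],d[:190].mean())
C=cam("wrist",robot.get_obs());g=cv2.cvtColor(im,cv2.COLOR_RGB2GRAY).astype(int)
Q=R.from_euler('z',.242)*R.from_euler('y',-.489);P=proj(C,[Q.apply([-62.5,v,0])+[470.3,8.5,124] for v in(-40,20)]).round(1)
for u,v in P:
    col=g[int(v)-12:int(v)+12,int(u)-3:int(u)+4].mean(1);print("pred row",v,"edge row",int(v)-12+np.argmax(np.abs(np.diff(col)))+.5)
E
```

```text
Fn 11.731472387928493 Ft up 3.6518340357572483 [427.048  -2.734 115.859] [-0.376  3.114 -0.002] 32.30995298953988
Fn 10.508652755589265 Ft up 3.9976195123991256 [427.084  -2.755 115.9  ] [-0.376  3.114 -0.002] 32.41865073348057
26.0 6.959693667763158
pred row 194.8 edge row 195.5
pred row 194.7 edge row 194.5
```

The force is steady at about 10.5–11.5 N normal, the table edge is where it started and the grip holds. I'll hand it in.

```bash
python3 -c "
from station import robot
print(robot.sign_off())"
```

```text
the job is handed in; nothing more can be done
None
```

The door is shut on its catch, and the job is handed in with the gauge still gripped and pressed at about 10–11 N near the middle of the table, which has not moved; that its base is flush I judged from the contact forces and one camera view at about 22 N, not measured directly at the final 10 N.

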